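Refit the cup bay's lift-off gate and latch it

TASK

The washed gate of the steel cup bay is leaning on the wooden draining rest. Lift it off and, holding it well open (at a clear angle to the bay's front, not already shut), lower it so that both its knuckles drop fully over the bay's two hinge pins; then swing it shut against the bay and tip the latch bar all the way down until it lies level across the gate. Do not disturb the other things on the table.

Things in the scene. Friction and masses are not known exactly. Their poses are not given: they have to be found in the camera images.
- bay: open-topped steel cup bay, fixed, two cups inside; its front opening looks along its own -x (roughly to the robot). Origin: on the table, in the shut gate's plane, mid-opening; x inward, y to the left seen from the robot, z up. All walls behind the gate's plane, up to z = 108 mm: left y = +100, right y = -75, back x = 146. Hinge post at y = 97 to 109, up to z = 116, at the left of the opening
- pin_low (a point): foot of the lower of two upright hinge pins, one above the other on the line x = 0, y = 80 mm of the bay: centre of its 22 mm round, 9 mm thick shoulder's top, 28 mm above the table. Pin 10 mm thick, 22 mm tall, tapered over its top 6 mm. Axes as the bay's
- pin_top (a point): foot of the upper hinge pin, alike, 70 mm above pin_low (98 mm above the table; pin tip at 120 mm). Axes as the bay's
- bay_stop (a point): stop of the shut gate: front edge of the bay's right wall, bay (6, -75, 60) mm; the shut gate's inner face stands 1 mm before it. Axes as the bay's
- gate: loose barred aluminium gate, 0.25 kg; panel 144 x 115 x 10 mm, solid top rail 36 mm high, two dark knuckles on its left edge. Origin on the knuckles' axis, level with the panel's bottom edge; x normal to the panel (inner face at +x), z up the knuckle axis; panel y = -16 to -160, z = 0 to 115 mm. Starts on the rest, leaning sideways, z 0.55 rad from vertical towards the rest's -x
- gate_grip (a point): grip point in the gate's top rail above its middle: gate frame (0, -88, 100) mm, 15 mm below the top edge; grip across the 10 mm thickness, with the tool in the gate's plane. Axes as the gate's
- gate_edge (a point): point near the gate's free edge, gate frame (0, -155, 60) mm; it lies in the bay's plane x = 0 when the gate is hung and shut. Axes as the gate's
- knuckle_low (a point): centre of the lower knuckle's underside, gate frame z = 8 mm; lies on pin_low when hung. Knuckles: 24 mm round, 18 mm tall, 13 mm through hole. To get there the upright gate comes in level from the front, raised 22 to 42 mm above its hung height (so the lower knuckle passes between the pins), then straight down
- knuckle_top (a point): centre of the upper knuckle's underside, gate frame z = 78 mm; lies on pin_top when hung. Hung, the gate's origin is 20 mm above the table and the gate swings freely (its free edge sags some 7 mm by the pins' play): its yaw = bay's yaw minus the opening angle (open: free edge towards the robot); hung and shut, axes as the bay's
- rest: wooden draining rest, fixed, base board 115 x 160 x 12 mm; its ledge and two struts carry the gate, lifting off along its own z. Origin on the table, 45 mm below the middle of the gate's bottom edge; z up; starts with -x to the left, +y ahead (yaw about -1.57). Struts on its -x side at y = -52 and +52 mm, 16 wide, reaching 75 mm up the gate; a finger fits between and above them
- bar (a joint): dark steel latch bar, 16 mm wide, 8 thick, reaching 82 mm from its pivot, on the front of the latch post (bay y = -111 to -89, up to z = 108 mm), on a level pivot along bay x at bay (-10, -100, 95) mm. 0 = upright (open), grows as it tips to the left (bay +y); 1.57 = level across the front of the shut gate (end stop). Stays where left (friction 0.07 N m)
- bar_knob (a point): middle of the bar's push peg, a 14 mm round pin sticking 32 mm forward of the bar (bay x = -18 to -50 mm), 70 mm from the pivot; the point lies at bay x = -33 mm. Its axes turn with the bar
- cup_a: small steel prep cup, 58 mm wide, 29 tall; bystander, origin at the centre of its underside
- cup_b: small steel prep cup, 56 mm wide, 31 tall; bystander, origin at the centre of its underside
- spice_jar: spice jar, 42 mm wide, 106 tall; bystander, origin at the centre of its underside
- mug: white dotted mug, 82 mm wide, 91 tall; bystander, origin at the centre of its underside
- tape_roll: roll of tape lying flat, 100 mm wide, 25 tall; bystander, origin at the centre of its underside

How it is judged (in metres and radians):
On the way, in this order (a step that is already met when the one before it is completed fails the run):
1. the gate sits fully on both pins, standing open by more than 20 degrees (distance between knuckle_low and pin_low below 0.006 m and distance between knuckle_top and pin_top below 0.006 m and angle between gate's own z axis and vertical below 0.08 rad and x of gate_edge in the frame of bay below -0.055 m), for 0.2 s.
2. the gate, still on both pins, is swung shut (free edge within 15 mm of the front plane) (distance between knuckle_low and pin_low below 0.006 m and distance between knuckle_top and pin_top below 0.006 m and angle between gate's own z axis and vertical below 0.08 rad and x of gate_edge in the frame of bay above -0.015 m), for 0.2 s.
At the end, for the whole second after the job is handed in: The gate hangs at rest with both knuckles down on their pins' shoulders (within 6 mm, upright within 4.5 degrees), is shut with its free edge within 15 mm of the bay's front plane, and the latch bar lies across it within 10 degrees of level (all of step 2 and value of joint bar above 1.4 rad and linear speed of gate below 0.02 m/s and angular speed of gate below 0.1 rad/s); the robot touches nothing.
It fails at once if the cup a is moved by more than 3 cm or tipped (distance of cup_a from where it was at the start of the episode above 0.03 m or angle between cup_a's own z axis and vertical above 0.5 rad).
It fails at once if the cup b is moved by more than 3 cm or tipped (distance of cup_b from where it was at the start of the episode above 0.03 m or angle between cup_b's own z axis and vertical above 0.5 rad).
It fails at once if the spice jar is moved by more than 3 cm or tipped (distance of spice_jar from where it was at the start of the episode above 0.03 m or angle between spice_jar's own z axis and vertical above 0.5 rad).
It fails at once if the mug is moved by more than 3 cm or tipped (distance of mug from where it was at the start of the episode above 0.03 m or angle between mug's own z axis and vertical above 0.5 rad).
It fails at once if the tape roll is moved by more than 3 cm or tipped (distance of tape_roll from where it was at the start of the episode above 0.03 m or angle between tape_roll's own z axis and vertical above 0.5 rad).
It also fails if it takes over 72 s, if anything falls off the work surface, if the arm or the gripper's body presses on something with over 40 N, if the wrist force passes 120 N, or if a joint passes its speed limit or range.

ROBOT

A 6-joint arm with a two-finger parallel gripper is mounted at the origin on a cart in front of the work surface, level with it; the furniture and walls round the work are solid. World frame = base frame: x ahead of the robot, y to its left, z up, the work surface at z = 0. Lengths are in mm, angles in rad, forces in N, time in s.
With the tool pointing down it reaches from about 350 to 975 mm from the base axis. Payload 17.4 kg.
Tool frame: the origin (TCP) lies midway between the tips of the shut fingers; the grasp point (between the pads) lies 19 mm behind it; z points along the fingers, y is the line along which they close (so a half turn about z gives the same grasp; the last joint's range is limited). The gripper opens to 85 mm and grips with 20 to 120 N. Pads are 22 mm wide; open, the fingers measure 114 mm over their backs; the gripper's body (76 mm by 85 mm) begins 54 mm behind the grasp point. The pads swing forward as they close: fully open they stand 13 mm farther back than shut.
Start: joints at [-1.22, 0.116, 1.442, -0, 1.584, -0.038], TCP at [255.869, -624.631, 231.303] pointing down, gripper open.
Joint ranges: [-2.83, 2.83], [-0.83, 2.19], [0.07, 2.5], [-1.14, 4.28], [0.01, 3], [-2.97, 2.97]. Speed limits (rad/s): [1.89, 1.89, 2.22, 3.14, 3.14, 3.14].

INTERFACE

Orientations are given as a 3x3 rotation matrix whose columns are the frame's x, y, z axes.
In Python, from station import * gives the robot as it stands. Calls block until the motion is done:
- goto(position, orientation): joint-space move of the TCP to a pose.
- servo_line(position, max_speed=150, orientation=None): straight line of the TCP; orientation=None keeps the orientation; max_speed is the mean speed in mm/s.
- set_joints(angles): joint-space move.
- release() and grab(strength=None): open the fingers fully, or close them until they stop; strength is the grip in N (None keeps the last).
- sleep(seconds).
- inverse_kinematics(position, orientation): joint angles nearest the present ones, or None.
- get_obs(): the state.
- get_image(name): name is "side" or "top" or "wrist"; returns a dict with "frame" (400x640x3 uint8, red, green, blue), "range_z" (400x640 float32, mm along the optical axis (not along the pixel's ray), 0 where there is no reading), "intrinsics" (3x3 intrinsics, pixels), "extrinsics" (4x4, takes a point from world to camera coordinates); the wrist camera has in their place "mount" (4x4, takes a point from camera to tool coordinates, whose origin is the TCP and whose axes are the flange's). Camera axes: x right, y down, z forward; pixel columns grow to the right and rows downward; lengths in mm; the calibration is good to about 2 mm. A picture is of the moment at which its call begins: read the wrist's pose just before it.
A pose or a line that the arm cannot do raises IKError and nothing moves.
- job_done(): hands the job in; it is judged then, once.
The state is a dict: "t": time; "joints": joint angles; "joint_vel": joint speeds; "tau": joint torques, N m; "position": TCP position; "ee_rot": TCP orientation; "contact_force": force on the tool from outside, world axes, zero at the start; "moment": the same for the moment, N m; "grip_width": finger opening in mm; "finger_force": force on a finger pad.
Only numpy, scipy, OpenCV 4.12 (cv2) and the standard library are available. Lean on these libraries where they do the work, as an engineer would, in place of code of your own. Each camera call takes 0.05 s, during which the arm holds its last target. There are 200 camera calls.

## Working session

There is one attempt and no reset: what is moved stays moved. The work goes in short steps, each a Python script; the robot and the scene stay as the last script left them, time stands still between calls to the robot, and variables do not carry over. Pictures are saved under pics/ and viewed, at most 14 in all, crops included, and the job is handed in when it is done.

```bash
ls; mkdir -p pics; python3 - <<'E'
from station import *
import cv2,numpy as np
for n in ("side","top"):
    d=get_image(n); cv2.imwrite(f"pics/{n}0.png",d["frame"][:,:,::-1]); np.savez(f"{n}0.npz",**d)
    print(n,d["intrinsics"].round(1).tolist(),d["extrinsics"].round(3).tolist())
o=get_obs();print(o["t"],o["ee_rot"],o["grip_width"])
E
```

```text
pics
side [[382.6, 0.0, 327.7], [0.0, 382.6, 197.2], [0.0, 0.0, 1.0]] [[-0.991, -0.135, -0.01, 561.396], [-0.078, 0.63, -0.773, 134.9], [0.111, -0.765, -0.635, 1329.219], [0.0, 0.0, 0.0, 1.0]]
top [[374.6, 0.0, 324.0], [0.0, 374.6, 198.0], [0.0, 0.0, 1.0]] [[0.026, -1.0, -0.004, 1.802], [-0.998, -0.025, -0.057, 591.828], [0.057, 0.005, -0.998, 1563.224], [0.0, 0.0, 0.0, 1.0]]
0.1 [[ 9.25361529e-01  3.79085625e-01 -3.58628898e-04]
 [ 3.79085795e-01 -9.25361068e-01  9.24434505e-04]
 [ 1.85786123e-05 -9.91387249e-04 -9.99999508e-01]] 85.45926319301189
```

View pics/side0.png

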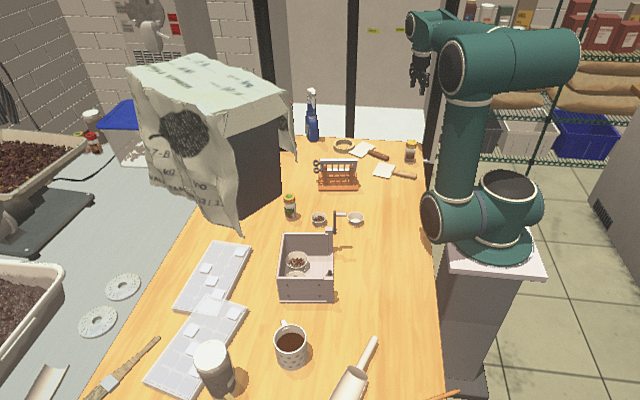

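View pics/top0.png

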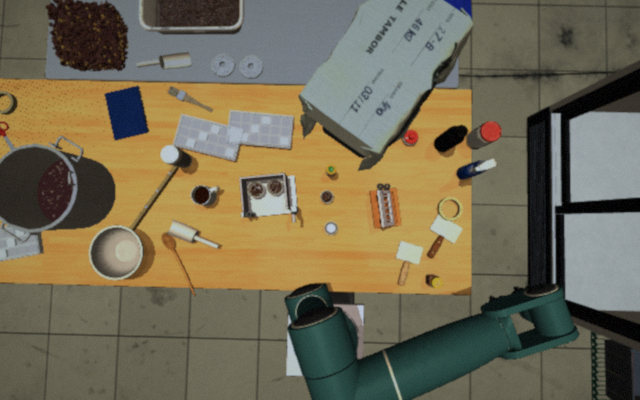

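The side view shows the bay at about (305,265) and the rest with the gate at (338,175). In the top view they are at (268,195) and (385,207). Next I'll get close-up wrist views.

```bash
cat > h.py <<'E'
from station import *
import numpy as np, cv2
DOWN=np.array([[1,0,0],[0,-1,0],[0,0,-1.]])
def rz(a): c,s=np.cos(a),np.sin(a); return np.array([[c,-s,0],[s,c,0],[0,0,1]])
def wrist(name):
    o=get_obs(); d=get_image("wrist")
    T=np.eye(4); T[:3,:3]=o["ee_rot"]; T[:3,3]=o["position"]
    C=T@np.array(d["mount"])
    np.savez(name+".npz",frame=d["frame"],range_z=d["range_z"],K=d["intrinsics"],C=C)
    cv2.imwrite(f"pics/{name}.png",d["frame"][:,:,::-1]); return C
def load(name):
    f=np.load(name+".npz")
    if "C" in f: return f["frame"],f["range_z"],f["K"],f["C"]
    return f["frame"],f["range_z"],f["intrinsics"],np.linalg.inv(f["extrinsics"])
def cloud(name):
    fr,z,K,C=load(name); v,u=np.mgrid[:z.shape[0],:z.shape[1]]
    p=np.stack([(u-K[0,2])/K[0,0]*z,(v-K[1,2])/K[1,1]*z,z],-1)
    P=p@C[:3,:3].T+C[:3,3]; P[z<=0]=np.nan; return fr,P
def onplane(name,u,v,h):
    fr,z,K,C=load(name); d=C[:3,:3]@np.linalg.solve(K,[u,v,1]); return C[:3,3]+d*(h-C[2,3])/d[2]
E
python3 - <<'E'
from h import *
fr,P=cloud("top0")
for n,(u,v) in dict(bay=(268,195),rest=(385,207),mug=(203,195),table=(330,250)).items(): print(n,P[v,u].round())
d=get_image("wrist");print(d["mount"].round(3).tolist(),d["intrinsics"].round(1).tolist())
goto([520,-245,400],DOWN); print(get_obs()["t"]); wrist("w1")
goto([500,225,400],DOWN); print(get_obs()["t"]); wrist("w2")
E
```

```text
bay [599. 255.   6.]
rest [ 560. -242.   12.]
mug [589. 517.  51.]
table [373. -14.  -3.]
[[-0.001, -0.96, -0.28, 70.641], [1.0, -0.001, -0.001, -0.86], [0.001, -0.28, 0.96, -142.329], [0.0, 0.0, 0.0, 1.0]] [[355.6, 0.0, 321.3], [0.0, 355.6, 196.8], [0.0, 0.0, 1.0]]
1.9417
3.7083
```

View pics/w1.png

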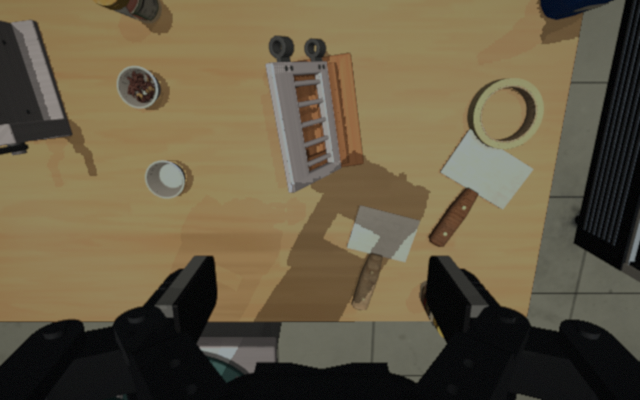

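View pics/w2.png

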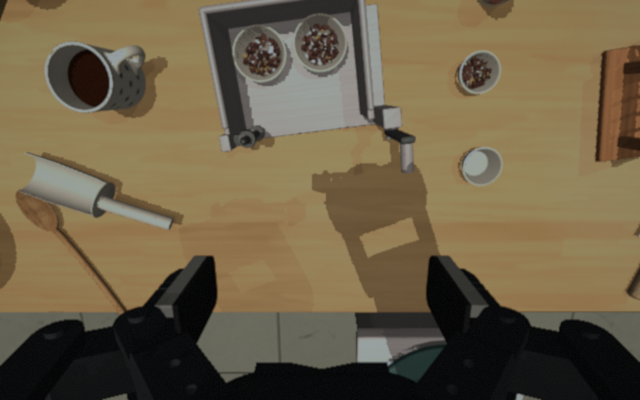

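w1 shows the gate leaning left. Its rail edge runs from (267,63) to (290,190) and the knuckles are at (281,48) and (315,48) at the far end. w2 shows the bay with its hinge pins near (250,136), the latch post at (385,117) and the peg at (406,155). Next I'll measure the gate.

```bash
python3 - <<'E'
from h import *
fr,P=cloud("w1")
f=fr.astype(int); sat=f.max(2)-f.min(2)
sl=np.zeros(sat.shape,bool); sl[30:200,255:370]=1
m=sl&(sat<35)&(f.mean(2)>70)&(P[...,2]>60)
Q=P[m]; print(len(Q),Q.min(0).round(),Q.max(0).round())
# plane by ransac-ish (inner face)
best=0; rng=np.random.default_rng(0)
for _ in range(800):
    a,b,c=Q[rng.choice(len(Q),3,False)]; n=np.cross(b-a,c-a); n/=np.linalg.norm(n)+1e-9
    i=abs((Q-a)@n)<1.5
    if i.sum()>best: best=i.sum(); I=i
c=Q[I].mean(0); n=np.linalg.svd(Q[I]-c)[2][2]; n*=np.sign(n[2]); print("plane",best,n.round(3),c.round(1),"tilt",np.arcsin(n[2]))
yaw=np.arctan2(n[0],-n[1]); print("yaw of y axis from X",yaw)  # gate y=(cos,sin)
y=np.array([-n[1],n[0],0]); y/=np.linalg.norm(y); z=np.cross(n,y); print("y",y.round(3),"z",z.round(3))
L=np.stack([(Q-c)@n,(Q-c)@y,(Q-c)@z],1)[I]
print("local ext",np.percentile(L,[0.5,2,50,98,99.5],axis=0).round(1))
print("top edge dir: z max per y bin",[ (b,np.percentile(L[abs(L[:,1]-b)<5,2],97).round(1)) for b in range(-65,70,15) if (abs(L[:,1]-b)<5).sum()>5])
d=sl&(f.max(2)<75)&(P[...,2]>60); d[75:]=0
v,u=np.nonzero(d); D=(P[d]-c)@np.stack([n,y,z]).T
for q in (u<298,u>=298): print("kn",u[q].mean(),v[q].mean(),q.sum(),np.percentile(D[q],[5,50,95],axis=0).round(1).tolist())
E
```

```text
5017 [ 480. -265.   60.] [ 655. -186.  146.]
plane 3542 [ 0.127 -0.847  0.516] [ 557.  -219.7  116.5] tilt 0.5419283434188045
yaw of y axis from X 0.14859384051650448
y [0.989 0.148 0.   ] z [-0.076  0.51   0.857]
local ext [[ -1.7 -74.5 -65.8]
 [ -1.6 -72.9 -64.6]
 [  0.1   1.8  10.3]
 [  1.1  66.4  33.7]
 [  1.2  67.6  34.5]]
top edge dir: z max per y bin [(-65, np.float64(32.9)), (-50, np.float64(33.3)), (-35, np.float64(33.9)), (-20, np.float64(33.6)), (-5, np.float64(33.3)), (10, np.float64(33.1)), (25, np.float64(33.8)), (40, np.float64(33.4)), (55, np.float64(32.9))]
kn 281.6712062256809 48.87354085603113 514 [[-11.6, 68.7, -0.0], [-1.1, 81.8, 11.2], [6.9, 91.7, 15.3]]
kn 314.80707395498393 50.88424437299035 311 [[-11.6, 54.3, -66.6], [-0.1, 80.7, -56.6], [7.3, 92.3, -53.7]]
```

```bash
python3 - <<'E'
import cv2
a=cv2.imread("pics/w1.png")[30:200,240:380]; b=cv2.imread("pics/w2.png")[90:190,200:430]
cv2.imwrite("pics/c1.png",cv2.resize(a,None,fx=3.5,fy=3.5,interpolation=2)); cv2.imwrite("pics/c2.png",cv2.resize(b,None,fx=3.4,fy=3.4,interpolation=2))
E
```

```text
(no output)
```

View pics/c2.png

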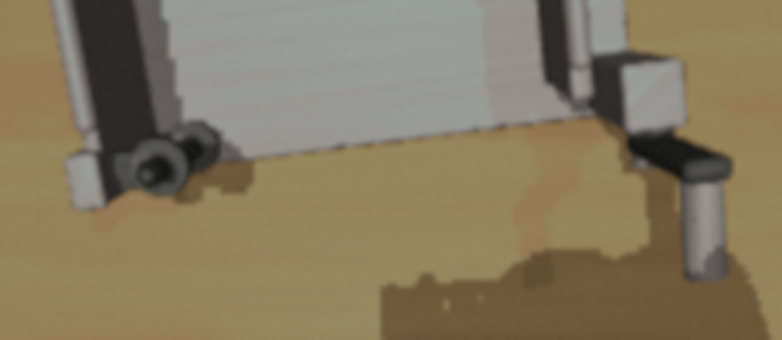

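The crop shows the top pin's tip at about (245,141) in w2. The lower pin is behind it, and the plate's front edge runs from (273,137) to (373,123).

```bash
python3 - <<'E'
from h import *
fr,P=cloud("w2"); f=fr.astype(int)
Z=P[...,2]
v,u=np.mgrid[:400,:640]
sl=(v<175)&(u>195)&(u<425)
w=sl&(Z>105)&(Z<111.5); Q=P[w][:,:2]; print("walltop",w.sum(),Q.min(0),Q.max(0))
# yaw via best-compactness of projections: minAreaRect on walls back of front
print(cv2.minAreaRect(Q[Q[:,0]>np.percentile(Q[:,0],5)].astype(np.float32)))
im=np.zeros((60,60),int)
h,xe,ye=np.histogram2d(Q[:,0],Q[:,1],bins=[np.arange(540,760,10),np.arange(90,360,10)])
print(xe[0],ye[0]);print("\n".join("".join(" .:*#"[min(4,int(np.ceil(c/4)))] for c in r[::-1]) for r in h[::-1]))
for a,b in((85,95),(95,101),(112,123)):
    k=sl&(u<285)&(v>110)&(Z>a)&(Z<b)&(f.max(2)<110); print(a,b,k.sum(),u[k].mean(),v[k].mean(),P[k].mean(0).round(1),P[k].min(0).round(1),P[k].max(0).round(1))
for n,(x,y) in dict(tip=(244.7,141.5)).items(): print(n,onplane("w2",x,y,120).round(1))
for x,y in((273.5,137),(373.5,123.2)): print(onplane("w2",x,y,6).round(1),P[int(y)-2,int(x)].round(1))
k=sl&(u>330)&(v>90)&(Z>130); print("bar",k.sum(),P[k].mean(0),P[k].min(0).round(1),P[k].max(0).round(1))
E
```

```text
walltop 1415 [505.00122586 129.21568653] [668.43053243 359.8705251 ]
((598.9949340820312, 244.56243896484375), (138.8826446533203, 230.1776123046875), 0.2209998369216919)
540 90
                          
                          
                          
                          
                          
                          
                          
                          
:*########:     #*        
##*.            #*        
                #*        
*               *#        
#               .#        
#                #        
#                #:       
#                #:       
#                #:       
#                #*       
#                ##       
#:               *#:##    
**               .####.   
85 95 72 236.20833333333334 125.91666666666667 [531.4 331.7  90.9] [505.2 307.4  85. ] [549.7 340.1  94.9]
95 101 271 242.22140221402213 137.0258302583026 [518.4 323.5  97.8] [505.8 307.7  95.2] [550.  339.8 100.9]
112 123 76 239.55263157894737 140.18421052631578 [516.8 323.  115.8] [506.  313.5 112.1] [541.4 338.1 121.5]
tip [515.8 316.  120. ]
[507.6 297.1   6. ] [511.1 297.   10.7]
[527.6 148.1   6. ] [531.4 150.1  13.9]
bar 606 [512.90368234 136.51602097 167.42097216] [489.1 127.3 130.1] [529.3 145.2 177.9]
```

```bash
cat >> h.py <<'E'
# gate pose on rest (gate centre plane frame), measured in w1
gn=np.array([.127,-.847,.516]); gn/=np.linalg.norm(gn)
gy=np.array([-gn[1],gn[0],0]); gy/=np.linalg.norm(gy); gz=np.cross(gn,gy)
GRIP=np.array([557,-219.7,116.5])-5*gn-4*gy+19.3*gz
RG=np.stack([gy,gn,-gz],1)
E
python3 - <<'E'
from h import *
print(GRIP.round(1)); T=GRIP-19*gz
goto(T+110*gz,RG); servo_line(T,120); grab(60)
o=get_obs(); print(o["t"],o["grip_width"],o["finger_force"],o["contact_force"].round(1),o["position"].round(1),T.round(1))
servo_line(T+[0,0,90],120)
o=get_obs(); print(o["t"],o["grip_width"],o["finger_force"],o["contact_force"].round(1),o["moment"].round(2))
P=o["position"]; goto([P[0]-40,P[1]+60,P[2]+20],rz(.133)@DOWN)
o=get_obs(); print(o["t"],o["grip_width"],o["joints"].round(2)); wrist("w3")
E
```

```text
[ 550.9 -206.2  130.5]
7.0667 9.27355626782226 59.23924505710602 [ 1.2 -5.5  3.8] [ 552.6 -216.4  115. ] [ 552.4 -215.9  114.2]
7.9667 9.250547345305787 59.136895537376404 [-0.2 -0.3 -3. ] [ 0.52  0.16 -0.02]
8.5333 9.110218402500996 [-0.34 -0.19  1.75 -0.    1.58  1.1 ]
```

View pics/w3.png

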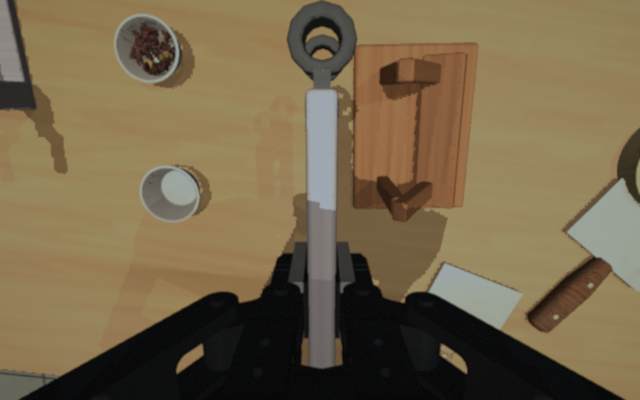

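w3 shows the gate firmly held and upright. The top knuckle ring is centred near (322,38) and the rail is straight along u=322. Next I'll measure it in the tool frame, then take it to the bay for a side-offset view of the pin.

```bash
cat >> h.py <<'E'
def tool_pts(name,M):
    fr,z,K,C=load(name); v,u=np.mgrid[:400,:640]
    p=np.stack([(u-K[0,2])/K[0,0]*z,(v-K[1,2])/K[1,1]*z,z],-1); return fr,p@M[:3,:3].T+M[:3,3],K,z
E
python3 - <<'E'
from h import *
M=np.array(get_image("wrist")["mount"]); np.save("mount.npy",M)
fr,p,K,z=tool_pts("w3",M); f=fr.astype(int); v,u=np.mgrid[:400,:640]
reg=(v<75)&(u>280)&(u<365)
Zg=-p[...,2]  # up above TCP
k=reg&(Zg>5)&(Zg<25); print("top ring",k.sum(),np.median(Zg[k]),p[k].min(0).round(1),p[k].max(0).round(1),"ctr",cv2.minEnclosingCircle(p[k][:,:2].astype(np.float32)), u[k].min(),u[k].max(),v[k].min(),v[k].max())
k2=reg&(Zg<-35)&(Zg>-75); print("low",k2.sum(),np.median(Zg[k2]),p[k2].mean(0).round(1))
t=(v>95)&(v<235)&(abs(u-322)<11)&(Zg>20)
for a in range(95,235,20):
    q=t&(v>=a)&(v<a+20); print(a,p[q].mean(0).round(2))
c=np.polyfit(p[t][:,0],p[t][:,2],1); print("edge slope z/x",c, "edge y/x", np.polyfit(p[t][:,0],p[t][:,1],1))
# gate knuckle to bay view pose
th=np.radians(85); yb=.133; pin=np.array([515.8,316.])
a=yb+np.pi/2-th  # gate y axis angle
R=rz(a)@DOWN; ux=R[:2,0]; bx=np.array([np.cos(yb),np.sin(yb)]); by=np.array([-bx[1],bx[0]])
kn=pin-22*bx-38*by
q=kn-88*ux
print(q,R)
o=get_obs(); P=o["position"]
goto([*q,260],R)
servo_line([*q,52+81+20],120); sleep(.3); wrist("w4"); o=get_obs(); print(o["t"],o["position"],o["grip_width"])
E
```

```text
top ring 3061 13.27143179491128 [ 76.6 -12.5 -15.9] [99.8 11.3 -5.1] ctr ((88.06549072265625, -0.712811291217804), 11.985410690307617) 287 357 0 74
low 504 -56.88833787596175 [94.7 -0.5 58.1]
95 [ 67.01  -0.64 -32.55]
115 [ 61.28  -0.64 -32.74]
135 [ 55.27  -0.65 -33.12]
155 [ 49.07  -0.65 -33.12]
175 [ 42.55  -0.65 -32.81]
195 [ 35.84  -0.65 -32.62]
215 [ 29.11  -0.66 -33.06]
edge slope z/x [ -0.03975559 -30.93580793] edge y/x [ 4.29083877e-04 -6.70283384e-01]
[413.15955019 256.19112489] [[ 0.97583926  0.21848966  0.        ]
 [ 0.21848966 -0.97583926  0.        ]
 [ 0.          0.         -1.        ]]
11.5917 [413.23836151 256.21067882 153.2328322 ] 9.151353190518472
```

View pics/w4.png

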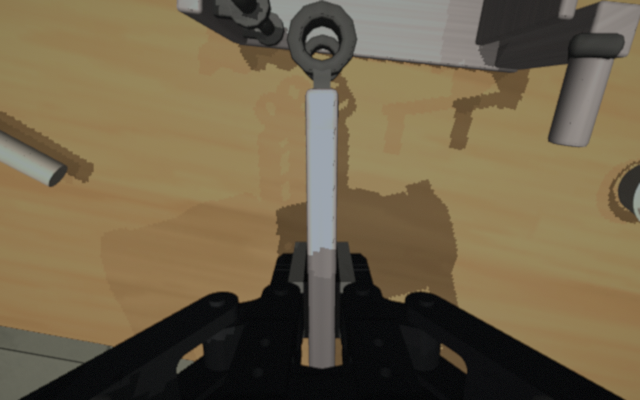

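w4 shows the top pin at about (242,8), cut off by the image edge. I'll move 22 mm forward for a full view and then measure.

```bash
python3 - <<'E'
from h import *
o=get_obs(); yb=.133
servo_line(o["position"]+22*np.array([np.cos(yb),np.sin(yb),0]),100); sleep(.4)
wrist("w5"); o=get_obs(); print(o["t"],o["position"])
im=cv2.imread("pics/w5.png")[0:110,180:400]; cv2.imwrite("pics/c5.png",cv2.resize(im,None,fx=3.6,fy=3.6,interpolation=2))
fr,P=cloud("w5"); Z=P[...,2]; v,u=np.mgrid[:400,:640]
reg=(v<110)&(u>180)&(u<290)
f=fr.astype(int)
for a,b in((94,102),(116,123)):
    k=reg&(Z>a)&(Z<b)&(f.max(2)<130); print(a,b,k.sum(),u[k].mean(),v[k].mean(),P[k].mean(0).round(1),P[k].min(0).round(1),P[k].max(0).round(1),cv2.minEnclosingCircle(P[k][:,:2].astype(np.float32)))
E
```

```text
12.4083 [434.91105782 259.14705433 153.30796644]
94 102 1680 236.25714285714287 46.79940476190476 [516.2 323.3  97.8] [503.  307.5  94. ] [535.7 344.  102. ] ((516.9774780273438, 328.3801574707031), 20.92279815673828)
116 123 235 235.7063829787234 44.251063829787235 [516.  318.8 118.1] [504.5 314.  116. ] [522.8 345.1 121.6] ((516.6099243164062, 329.9827575683594), 15.999488830566406)
```

View pics/c5.png

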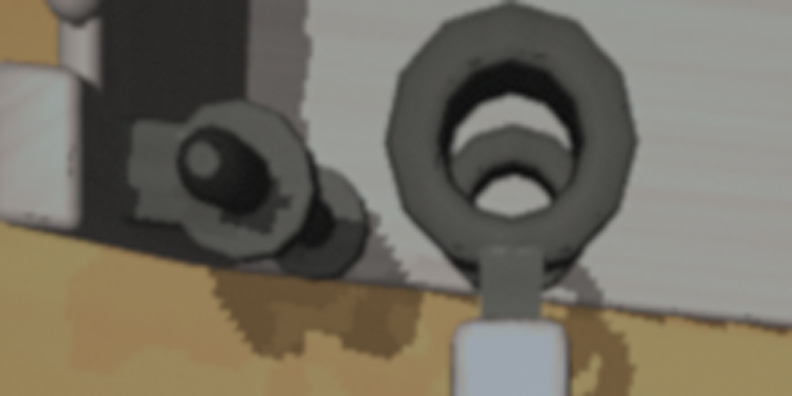

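c5 shows the pin tip at w5 pixel (236.9,43.9), the shoulder centred at (248,49.7), and the knuckle ring centred at (322.2,35.6).

```bash
python3 - <<'E'
from h import *
for n,u,v,h in(("tip",236.9,43.9,120),("shoulder",248,49.7,98),("knuckle",322.2,35.6,167)): print(n,onplane("w5",u,v,h).round(2))
o=get_obs(); print("kn by tool", (o["position"]+o["ee_rot"]@np.array([88.07,-.7,-14])).round(2))
# shoulder by depth, ring pts only
fr,P=cloud("w5"); v,u=np.mgrid[:400,:640]; f=fr.astype(int)
k=(v<75)&(u>229)&(u<270)&(abs(P[...,2]-98)<2)&(f.max(2)<130)
print(k.sum(),np.percentile(P[k],[1,50,99],axis=0).round(1))
# front edge of floor plate => bay yaw, wall/opening lines
fr2,P2=cloud("w2"); Z=P2[...,2]; vv,uu=np.mgrid[:400,:640]
r=(uu>340)&(uu<380)&(vv<105)&(abs(Z-108)<2.5); q=P2[r]; 
q=q[(q[:,0]>545)]; c=np.polyfit(q[:,0],q[:,1],1); print("right wall slope",c,len(q))
r=(uu>200)&(uu<240)&(vv>15)&(vv<125)&(abs(Z-108)<2.5); q=P2[r]; c=np.polyfit(q[:,0],q[:,1],1); print("left wall slope",c,len(q))
# peg / bar
print("bar top", end=" ")
r=(uu>370)&(uu<425)&(vv>110)&(vv<180)&(Z>150); q=P2[r]; print(np.percentile(q,[1,50,99],axis=0).round(1).tolist())
E
```

```text
tip [516.16 317.86 120.  ]
shoulder [516.25 317.17  98.  ]
knuckle [521.48 279.14 167.  ]
kn by tool [520.7  279.09 167.32]
897 [[506.  308.   96.1]
 [515.5 315.3  97.7]
 [526.4 326.6  99.3]]
right wall slope [  0.122964   100.55581603] 137
left wall slope [1.14354034e-01 2.77401999e+02] 122
bar top [[489.7, 127.5, 152.8], [512.1, 136.3, 170.6], [529.1, 144.3, 177.1]]
```

```bash
python3 - <<'E'
from h import *
yb=.125; bx=np.array([np.cos(yb),np.sin(yb),0])
o=get_obs(); p=o["position"]; tgt=p+[-4.9,38.5,0]; tgt[2]=134
servo_line(p-45*bx,200)
servo_line(tgt-45*bx,120); servo_line(tgt,60); sleep(.3)
wrist("w6"); o=get_obs(); print(o["t"],o["position"],tgt,o["contact_force"].round(1),o["moment"].round(2))
im=cv2.imread("pics/w6.png")[0:90,270:380]; cv2.imwrite("pics/c6.png",cv2.resize(im,None,fx=6,fy=6,interpolation=2))
E
```

```text
14.5417 [429.91453631 297.70323991 134.09968301] [430.01105782 297.64705433 134.        ] [-0.5 -0.7 -2.2] [0.01 0.04 0.03]
```

View pics/c6.png

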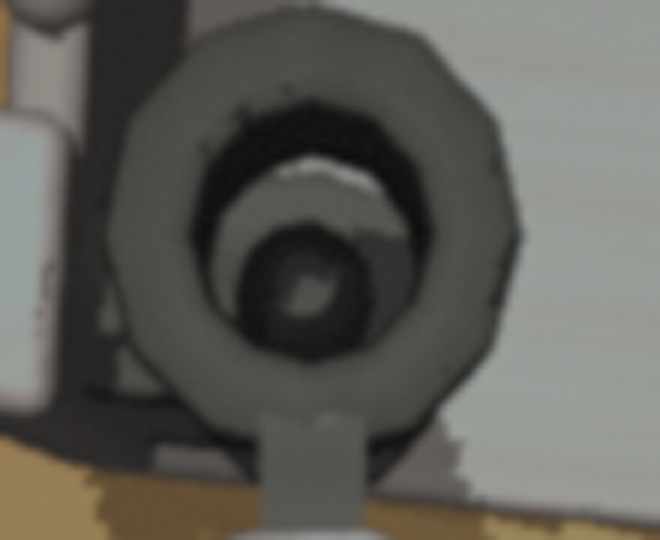

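c6 shows the pin tip inside the hole at (321.7,48.7), with the ring centre at (322.2,36.3). I'll compute the offset and lower with force checks.

```bash
python3 - <<'E'
from h import *
a=onplane("w6",321.7,48.7,120); b=onplane("w6",322.2,36.3,148); o=get_obs(); c=o["position"]+o["ee_rot"]@np.array([88.07,-.7,-14])
e=a-b; print(a.round(2),b.round(2),c.round(2),e.round(2))
e=a-(b+c)/2; e[2]=0; p=o["position"]+np.where(abs(e)<4,e,0); print(e)
f0=o["contact_force"]
for z in (126,122,118,114,110,106,103.5,102):
    p[2]=z; servo_line(p,40); sleep(.15); o=get_obs(); d=o["contact_force"]-f0; print(z,d.round(1),o["moment"].round(2),o["position"].round(1))
    if np.linalg.norm(d)>15: break
print(o["t"])
E
```

```text
[515.51 317.67 120.  ] [516.23 317.66 148.  ] [515.7  317.64 148.12] [-7.3e-01  1.0e-02 -2.8e+01]
[-0.45913765  0.02203427  0.        ]
126 [ 0.3  1.4 -0.9] [-0.   -0.01 -0.03] [429.5 297.7 126.1]
122 [ 1.   0.3 -0.9] [0.06 0.02 0.03] [429.5 297.7 122.1]
118 [ 0.7  1.1 -0.6] [-0.05  0.02 -0.  ] [429.5 297.7 118. ]
114 [ 1.3  1.5 -0. ] [-0.   -0.02  0.  ] [429.5 297.7 114. ]
110 [ 1.9  0.3 -0.1] [-0.03 -0.02 -0.02] [429.5 297.7 110. ]
106 [0.4 0.5 0.5] [-0.    0.03 -0.02] [429.5 297.7 106.1]
103.5 [ 0.9  0.2 -0. ] [0.03 0.03 0.03] [429.5 297.7 103.5]
102 [ 0.6 -0.   0.8] [ 0.09 -0.09  0.  ] [429.5 297.8 102.1]
17.8417
```

Both knuckles are down without any force. I'll release, retreat and check the seating.

```bash
cat >> h.py <<'E'
YB=.125; PIN=np.array([515.7,317.6]); 
BX=np.array([np.cos(YB),np.sin(YB)]); BY=np.array([-BX[1],BX[0]]); ORG=PIN-80*BY
def bay(x,y,z): return np.array([*(ORG+x*BX+y*BY),z])
def push_pose(th,d,r=110):
    a=YB+np.pi/2-th; gy=np.array([np.cos(a),np.sin(a)]); gx=np.array([gy[1],-gy[0]])
    return PIN-r*gy-d*gx, rz(a)@DOWN
E
python3 - <<'E'
from h import *
o=get_obs(); release(); sleep(.4)
p=o["position"].copy(); p[2]=240; servo_line(p,200); sleep(.2)
wrist("w7"); print(get_obs()["t"])
fr,P=cloud("w7"); v,u=np.mgrid[:400,:640]; Z=P[...,2]
q=(Z>124)&(Z<142)&(P[...,0]<505)&(P[...,0]>360)&(abs(P[...,1]-300)<40)
A=P[q]; c=np.polyfit(A[:,0],A[:,1],1); print("rail",len(A),c,A.min(0).round(1),A.max(0).round(1),"open deg",90-np.degrees(np.arctan(c[0])-YB), "z slope",np.polyfit(A[:,0],A[:,2],1))
k=(np.hypot(P[...,0]-PIN[0],P[...,1]-PIN[1])<13)&(Z>80); print("kn z",np.percentile(Z[k],[10,50,90]))
for th in np.radians([80,60,40,20,0]):
    x,R=push_pose(th,19.5); j=inverse_kinematics([*x,110],R); print(None if j is None else np.round(j,2))
E
```

```text
20.0583
rail 2527 [2.02934733e-01 2.13077005e+02] [360.1 281.2 125.1] [498.9 318.4 135.6] open deg 85.69045097966662 z slope [4.13921141e-02 1.13386865e+02]
kn z [102.4542532  115.65736553 117.16761631]
[ 0.59 -0.2   1.95 -0.    1.4   1.86]
[ 0.52 -0.23  1.97 -0.    1.4   1.44]
[ 0.44 -0.22  1.96 -0.    1.4   1.01]
[ 0.38 -0.17  1.92 -0.    1.39  0.6 ]
[ 0.34 -0.1   1.86 -0.    1.38  0.21]
```

View pics/w7.png

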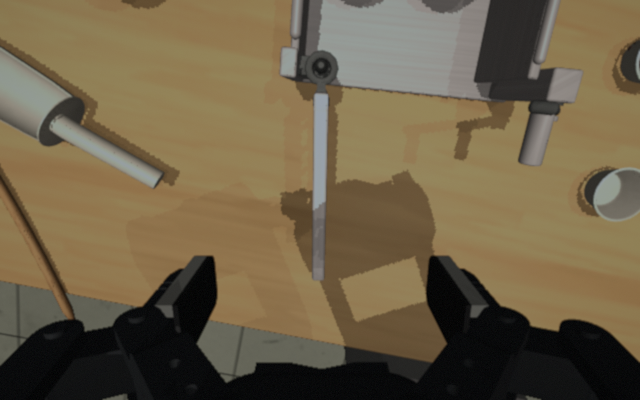

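w7 shows the gate hanging on the pins, open about 86°, with the rail from (320,93) to (318,278). The knuckle top is at z=116, as it should be. Next I'll push it shut.

```bash
python3 - <<'E'
from h import *
grab(20)
x,R=push_pose(np.radians(84),50); goto([*x,240],R); servo_line([*x,110],200)
f0=get_obs()["contact_force"]
for t in list(range(80,5,-8))+[4,1,0,-.6]:
    x,R=push_pose(np.radians(t),19.5); servo_line([*x,110],80,R)
    d=get_obs()["contact_force"]-f0
    if np.linalg.norm(d)>15: print("F",t,d.round(1)); break
sleep(.3); o=get_obs(); print(t,o["t"],(o["contact_force"]-f0).round(1),o["grip_width"])
x,R=push_pose(np.radians(2),60); servo_line([*x,110],100,R); servo_line([*x,260],200); 
goto(bay(-110,-40,330),rz(YB)@DOWN); sleep(.2); wrist("w8"); print(get_obs()["t"])
E
```

```text
F 4 [-52.1  -1.1  18.2]
4 26.2083 [-50.9  -1.1  19.1] -0.2667739173647296
29.2417
```

View pics/w8.png

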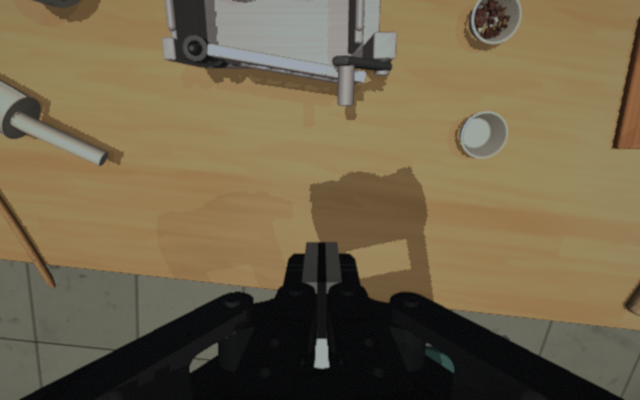

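The gate is nearly shut in w8, but the bar seems to be already tipped to the left, with its peg at (345,85). I'll measure both from depth.

```bash
python3 - <<'E'
from h import *
Rb=np.stack([BX,BY])
for n in("w2","w7","w8"):
    fr,P=cloud(n); B=np.concatenate([(P[...,:2]-ORG)@Rb.T,P[...,2:]],-1); v,u=np.mgrid[:400,:640]
    k=(B[...,0]<-14)&(B[...,0]>-56)&(B[...,2]>85)&(B[...,1]<10)&(B[...,1]>-150)&(v<250)
    q=B[k]; print(n,"peg",len(q),np.percentile(q,[2,50,98],axis=0).round(1).tolist() if len(q) else 0)
    k=(B[...,0]<-3)&(B[...,0]>-13)&(B[...,2]>98)&(B[...,1]<0)&(B[...,1]>-150)&(v<250); q=B[k]
    print("  bar",len(q),np.percentile(q,[2,50,98],axis=0).round(1).tolist() if len(q) else 0)
    if n=="w8":
        k=(abs(B[...,0])<14)&(B[...,1]<60)&(B[...,1]>-90)&(B[...,2]>122)&(B[...,2]<140); q=B[k]
        for y in range(-80,60,20):
            s=q[abs(q[:,1]-y)<6]; print(y,len(s),np.percentile(s,[5,50,95],axis=0).round(1)[:,[0,2]].tolist() if len(s)else 0)
E
```

```text
w2 peg 459 [[-48.2, -106.9, 99.3], [-30.0, -98.8, 170.3], [-14.5, -91.9, 176.4]]
  bar 283 [[-12.7, -107.9, 100.5], [-9.7, -97.9, 133.4], [-3.3, -88.9, 176.6]]
w7 peg 1512 [[-48.5, -68.4, 148.5], [-30.4, -56.5, 158.2], [-14.5, -50.1, 164.7]]
  bar 409 [[-12.8, -108.0, 99.7], [-7.2, -89.1, 107.8], [-3.2, -48.8, 165.4]]
w8 peg 1828 [[-47.7, -102.3, 99.3], [-20.4, -57.0, 131.4], [-14.4, 2.1, 163.1]]
  bar 518 [[-12.9, -107.6, 100.3], [-10.6, -71.5, 130.3], [-3.8, -1.0, 164.8]]
-80 40 [[-13.8, 127.4], [-11.8, 133.6], [-9.9, 139.8]]
-60 0 0
-40 7 [[-13.5, 127.8], [-13.4, 128.5], [-12.8, 129.5]]
-20 58 [[-13.7, 128.7], [-11.9, 130.8], [-10.1, 132.2]]
0 112 [[-13.7, 130.2], [-10.3, 131.6], [-7.0, 132.8]]
20 167 [[-13.4, 130.8], [-8.7, 132.4], [-4.4, 133.6]]
40 180 [[-10.4, 131.0], [-5.5, 133.3], [-0.6, 134.6]]
```

The bar was nudged to about 0.65 rad earlier and now blocks the gate's corner. I'll push the bar back upright, finish shutting the gate, and look again.

```bash
cat >> h.py <<'E'
def barstate(n):
    fr,P=cloud(n); B=np.concatenate([(P[...,:2]-ORG)@np.stack([BX,BY]).T,P[...,2:]],-1); v,u=np.mgrid[:400,:640]
    k=(B[...,0]<-24)&(B[...,0]>-48)&(B[...,2]>80)&(B[...,1]<30)&(B[...,1]>-150)&(v<230); q=B[k]
    print("peg",len(q),np.percentile(q,[2,50,98],axis=0).round(1).tolist() if len(q) else 0)
    k=(abs(B[...,0])<25)&(B[...,1]<60)&(B[...,1]>-85)&(B[...,2]>122)&(B[...,2]<138)
    for y in (-70,-60,-20,20,50):
        s=B[k&(abs(B[...,1]-y)<6)]
        if len(s)>8: print("rail y",y,"x,z",np.median(s,axis=0).round(1)[[0,2]])
RP=rz(YB+np.pi/2)@DOWN
E
python3 - <<'E'
from h import *
goto(bay(-36,-15,260),RP); servo_line(bay(-36,-15,143),200)
f0=get_obs()["contact_force"]
for y in range(-40,-81,-8):
    servo_line(bay(-36,y,143),70); d=get_obs()["contact_force"]-f0
    if np.linalg.norm(d)>15: print("F",y,d.round(1)); break
print(y,d.round(1)); servo_line(bay(-36,-60,143),100); servo_line(bay(-36,-60,230),200)
goto(bay(-110,-40,330),rz(YB)@DOWN); sleep(.2); wrist("w9"); print(get_obs()["t"]); barstate("w9")
E
```

```text
-80 [ 0.8 -1.1 -0.1]
35.85
peg 730 [[-47.4, -103.8, 100.0], [-31.0, -94.3, 169.4], [-24.2, -48.0, 172.1]]
rail y -70 x,z [-22.  128.6]
rail y -60 x,z [-21.1 129.1]
rail y -20 x,z [-15.3 130.7]
rail y 20 x,z [ -8.7 132.3]
rail y 50 x,z [ -3.8 133.7]
```

The peg is near upright (y≈-95), and the gate is about 9° open and clear of the bar. I'll shut it.

```bash
python3 - <<'E'
from h import *
x,R=push_pose(np.radians(10),45); goto([*x,240],R); servo_line([*x,110],200)
f0=get_obs()["contact_force"]
for t in [8,5,3,2,1,0,-1]:
    x,R=push_pose(np.radians(t),19.5); servo_line([*x,110],60,R)
    d=get_obs()["contact_force"]-f0
    if np.linalg.norm(d)>10: break
print(t,d.round(1)); sleep(.2)
x,R=push_pose(0,60); servo_line([*x,110],100,R); servo_line([*x,230],200)
goto(bay(-110,-40,330),rz(YB)@DOWN); sleep(.2); wrist("w10"); print(get_obs()["t"]); barstate("w10")
E
```

```text
-1 [-0.8  1.1 -0.7]
43.2167
peg 528 [[-47.4, -104.0, 165.2], [-35.7, -96.7, 170.4], [-24.2, -91.1, 172.5]]
rail y -70 x,z [ -6.7 128.6]
rail y -60 x,z [ -6.  128.9]
rail y -20 x,z [ -4.4 130.6]
rail y 20 x,z [ -2.1 132.3]
rail y 50 x,z [ -0.7 133.6]
```

The gate is within tolerance but still about 7 mm short of the stop at its edge. I'll push it home by force, then tip the bar.

```bash
python3 - <<'E'
from h import *
goto(bay(-50,-32,200),RP); servo_line(bay(-50,-32,110),250); servo_line(bay(-21,-32,110),150)
f0=get_obs()["contact_force"]
for x in np.arange(-19,-9,1.):
    servo_line(bay(x,-32,110),60); d=get_obs()["contact_force"]-f0
    if np.linalg.norm(d)>8: break
print("shut x",x,d.round(1),get_obs()["t"])
servo_line(bay(-50,-32,110),150); servo_line(bay(-50,-32,195),250)
servo_line(bay(-36,-130,195),250); servo_line(bay(-36,-130,160),200)
f0=get_obs()["contact_force"]
for ph in (0,.2,.4,.6,.75):
    servo_line(bay(-36,-100+70*np.sin(ph)-17,95+70*np.cos(ph)-5),120); d=get_obs()["contact_force"]-f0
    if np.linalg.norm(d)>15: print("F",ph,d.round(1)); break
print(ph,d.round(1),get_obs()["t"])
E
```

```text
shut x -15.0 [-15.7  -0.9   6.8] 46.725
0.75 [ 0.1  0.3 -0.6] 49.7833
```

```bash
python3 - <<'E'
from h import *
p=bay(-36,-85,185); servo_line(p,200); servo_line(bay(-36,-46,185),200); servo_line(bay(-36,-45,156),200)
f0=get_obs()["contact_force"]
zs=list(np.linspace(146,106,6))+[104,103,102,101,100]
for z in zs:
    y=-45+12*np.clip((150-z)/50,0,1)
    servo_line(bay(-36,y,z),100); d=get_obs()["contact_force"]-f0
    if np.linalg.norm(d)>9: break
print(z,d.round(1),get_obs()["t"])
servo_line(bay(-36,-33,190),200); goto(bay(-110,-40,330),rz(YB)@DOWN); sleep(.2); wrist("w11"); print(get_obs()["t"]); barstate("w11")
E
```

```text
101 [-2.9 -4.1  7.8] 53.3
55.5583
peg 349 [[-47.3, -35.6, 95.3], [-35.7, -28.7, 100.4], [-24.3, -22.3, 102.7]]
rail y -70 x,z [ -1.7 128.6]
rail y -60 x,z [ -1.7 129.1]
rail y -20 x,z [ -1.1 130.7]
rail y 20 x,z [ -0.4 132.3]
rail y 50 x,z [  0.2 133.8]
```

View pics/w11.png

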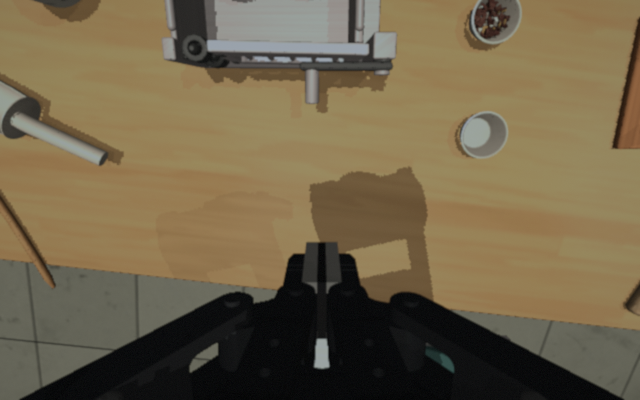

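w11 shows the gate shut, with the rail running from (205,47) to (370,47) and its centre at x≈-1.7 mm. The bar lies level across it, with the peg at (312,85), y≈-29 and its top at z≈102. I'm handing it in.

```bash
python3 -c "
from station import *
print(job_done())"
```

```text
the job is handed in; nothing more can be done
None
```

I handed the job in with the gate hung on both pins and shut, and the latch bar level across it; no verdict came back, and the one possible problem is a ~50 N push when the bar, which I had nudged earlier, blocked the closing gate (probably on the fingers, so not under the 40 N body limit); I then reset the bar and finished.

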